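Shim the rocking stirrer

TASK

The magnetic stirrer rocks because its front left foot, at the corner beside the wooden wedge, is too short. Push the wedge along the table, thin end first, under that foot until it is snug and the rocking stops, without shoving the stirrer or raising it out of level; then press down firmly on the case's top over that foot to check that it no longer rocks, and leave it. Do not pick anything up, and leave the other things where they are.

Things in the scene. Friction and masses are not known exactly. Their poses are not given: they have to be found in the camera images.
- stirrer: magnetic stirrer, loose, about 1.6 kg: grey case 170 x 170 mm, underside 14 mm and top 54 mm above the table, low round white plate (130 mm across, 5 mm high) on top, black panel with two knobs on its front (-x). Four round feet, 20 mm across, 68 mm from the middle in x and y, three of them rubber; it stands level on those. Slides if pushed over about 8 N. Origin: middle, at table height; z up
- short_foot (a point): centre of the flat underside of the short front left foot (-x, +y corner): a bare stub 20 mm across that hangs 6 mm clear of the table, 17 mm in from the case's front and left sides. Pressing 2 to 4 N on this corner tips the stirrer until the stub meets the table
- corner_top (a point): point on the flat top of the case straight over the short foot, 54 mm above the table: where to press for the check (some 30 mm clear of the round plate)
- wedge: wooden wedge, 60 g, left of the stirrer, thin end roughly towards the short foot: 80 x 38 mm, 2 mm thick at the toe (+x), rising evenly to 15 mm at the heel (-x, upright flat face). Origin: middle of its underside, z up. Slides freely (under 1 N) until the foot's outer edge meets it where it is 6 mm thick, 15 mm from its middle; a 5 N push then makes it snug, over 8 N shoves the stirrer
- dish: bystander: round glass dish, 84 mm across, 38 mm high, loose on the stirrer's plate; origin under its centre
- marker: bystander: marker pen lying in front of the stirrer, 126 mm long, 17 mm thick; origin under its middle
- jar: bystander: small glass jar with white lid, 44 mm across, 50 mm high, left of the stirrer's rear; origin under its centre
- spacer: bystander: flat aluminium block 50 x 25 x 12 mm on the robot's side of the wedge; origin under its centre
- adapter: bystander: black power adapter 115 x 50 x 32 mm, on the left; origin under its centre
There are look-alikes about, which are no part of the job. There is more than one size of the wedge; the one meant has the size given above.

How it is judged:
By the outcome, as a careful person would: the job done as asked, in the order asked, and still so for the second after the job is handed in, with the robot touching nothing.
It also fails if it takes over 58 s, if anything falls off the work surface, if the arm or the gripper's body presses on something with over 40 N, if the wrist force passes 120 N, or if a joint passes its speed limit or range.

ROBOT

A 6-joint arm with a two-finger parallel gripper is mounted at the origin on the work surface. World frame = base frame: x ahead of the robot, y to its left, z up, the work surface at z = 0. Lengths are in m, angles in degrees, forces in N, time in s.
With the tool pointing down it reaches from about 0.275 to 0.75 m from the base axis. Payload 10.2 kg.
Tool frame: the origin (TCP) lies between the finger pads; the fingertips stand 14 mm ahead of it and the grasp point (between the pads) lies 5 mm behind it; z points along the fingers, y is the line along which they close (so a half turn about z gives the same grasp; the last joint's range is limited). The gripper opens to 85 mm and grips with 20 to 120 N. Pads are 22 mm wide; open, the fingers measure 114 mm over their backs; the gripper's body (76 mm by 85 mm) begins 54 mm behind the grasp point. The pads swing forward as they close: fully open they stand 13 mm farther back than shut.
Start: joints at [-77.773, 17.928, 85.812, -0, 76.261, -12.8], TCP at [0.222, -0.476, 0.245] pointing down, gripper open.
Joint ranges: [-168.41, 168.41], [-55.51, 124.54], [10.69, 146.95], [-70.63, 250.63], [1, 178], [-165.06, 165.06]. Speed limits (degrees/s): [136.94, 136.94, 172.46, 180, 180, 180].

INTERFACE

Orientations are given as a 3x3 rotation matrix whose columns are the frame's x, y, z axes.
In Python, from bench import robot, viewer gives the robot as it stands.
- The arm moves only by the shell command python3 -m jog 'ROWS' [FORCE]. ROWS is text: rows parted by semicolons, each of 5 numbers parted by spaces: the shift along the tool's x, y, z in mm, then the turn about the tool's z in rad, then the finger opening in mm, from 0 to 85.4. A call has 1 to 8 rows; each row shifts and turns the commanded pose from where the row before left it, along the tool's axes as they then stand; what a row does not reach is not made up. A row lasts 1/12 s, in which the tool goes at most 41.7 mm and 7.16 degrees, less where a joint would pass 70% of its speed; a pose out of reach is approached as far as the arm can. A call is refused whole if a number of a shift passes 41.7 or a number of a turn 0.125, either way. A call with a gripper value outside its range is refused whole. The fingers move at their own pace and stop on an object; FORCE is the grip in N (left out, the last holds). Time passes only in rows, so rows that do not move let the fingers close. It gives the time, the measured TCP pose, the force, the opening and the grip force at its end, in the units of the state.
- robot.read_state(): the state, without advancing time (a new reading comes with each control period).
- viewer.get_image(name): name is "scene" or "top"; returns (picture, depth): 420x560x3 uint8, red, green, blue; 420x560 float32, m along the optical axis (not along the pixel's ray), 0 where there is no reading.
- viewer.get_calibration(name): a dict with "fov_y" (degrees; the focal length in pixels is half the picture's height over the tangent of half this angle, whatever the lens; pixels are square), "cx", "cy" (the principal point, pixels), "rvec" (rotation vector, rad) and "tvec" (3), from world to camera coordinates, as OpenCV has them. Camera axes: x right, y down, z forward; pixel columns grow to the right and rows downward; lengths in m; the calibration is good to about 2 mm. A picture is of the moment at which its call begins. get_calibration takes no time and is no camera call.
- robot.hand_in(): hands the job in; it is judged then, once.
The state is a dict: "t": time; "joint_positions": joint angles; "qvel": joint speeds; "joint_torque": joint torques, N m; "position": TCP position; "eef_rot": TCP orientation; "contact_force": force on the tool from outside, world axes, zero at the start; "moment": the same for the moment, N m; "opening": opening from 0.0 (shut) to 1.0 (fully open); "grasp_force": force on a finger pad.
Only numpy, scipy, OpenCV 4.12 (cv2) and the standard library are available. Lean on these libraries where they do the work, as an engineer would, in place of code of your own. Each camera call takes 0.05 s, during which the arm holds its last target. There are 200 camera calls.

## Working session

There is one attempt and no reset: what is moved stays moved. The work goes in short steps, Python scripts to look and compute and a shell command to move; the robot and the scene stay as the last step left them, time stands still between calls to the robot, and variables do not carry over. Pictures are saved under pics/ and viewed, at most 10 in all, crops included, and the job is handed in when it is done.

```bash
mkdir -p pics; cat > h.py <<'E'
import numpy as np, cv2
from bench import robot, viewer
def cal(n):
    c=viewer.get_calibration(n); f=210/np.tan(np.radians(c["fov_y"])/2)
    return np.array([[f,0,c["cx"]],[0,f,c["cy"]],[0,0,1]]),cv2.Rodrigues(np.array(c["rvec"],float))[0],np.array(c["tvec"],float).ravel(),c
def ray(n,uv,z):
    K,R,t,_=cal(n); o=-R.T@t; d=R.T@np.linalg.inv(K)@np.array([uv[0],uv[1],1.]); return o+d*(z-o[2])/d[2]
def cloud(n,dep):
    K,R,t,_=cal(n); v,u=np.mgrid[:420,:560]; p=np.stack([(u-K[0,2])/K[0,0]*dep,(v-K[1,2])/K[1,1]*dep,dep],-1)
    return (p-t)@R
E
python3 - <<'E'
from h import *
for n in("scene","top"):
    im,d=viewer.get_image(n); np.savez(""+n+"0.npz",im=im,d=d)
    cv2.imwrite(f"pics/{n}0.png",cv2.resize(im[...,::-1],(784,588))); print(cal(n)[3])
s=robot.read_state(); print(s["t"],s["position"],s["eef_rot"])
E
```

```text
{'fov_y': 48.26343744996113, 'cx': 274.88416038391216, 'cy': 205.4618474414795, 'rvec': array([ 2.19657333,  0.69985594, -0.30922239]), 'tvec': array([-0.50000832, -0.09866659,  1.14613749])}
{'fov_y': 52.10563783380273, 'cx': 276.7645292589106, 'cy': 213.86059725560355, 'rvec': array([ 2.12390174, -2.09468856,  0.19125404]), 'tvec': array([0.121769  , 0.56060652, 0.91344795])}
0.1 [ 0.22202588 -0.47551341  0.24481049] [[ 9.06127699e-01  4.23004177e-01 -2.43763267e-04]
 [ 4.23004177e-01 -9.06127067e-01  1.09749240e-03]
 [ 2.43363378e-04 -1.09758115e-03 -9.99999368e-01]]
```

View pics/top0.png

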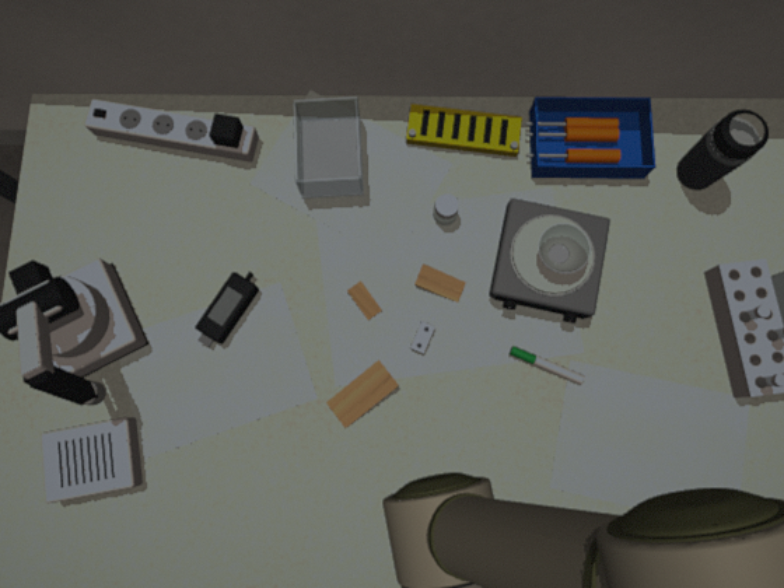

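View pics/scene0.png

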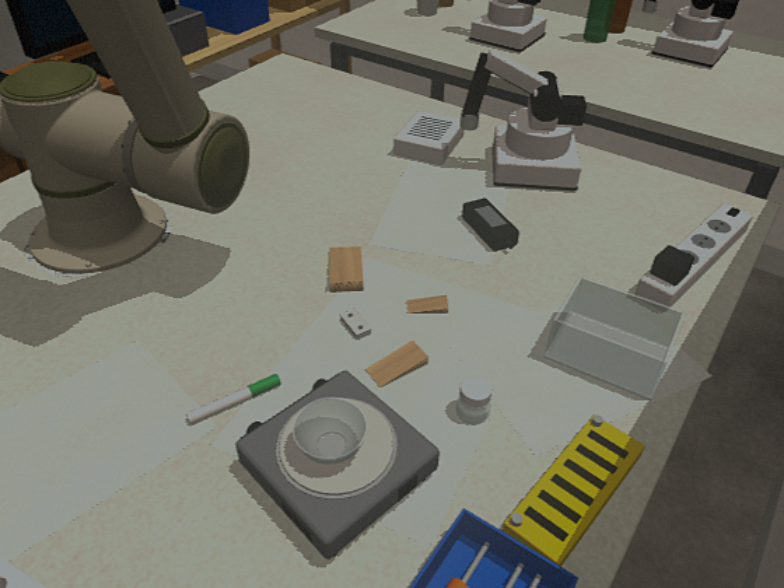

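The top view (784 px wide) shows the stirrer at (550,258) with its knobs towards -x. The wedge is at (440,283), its long axis pointing at the stirrer's front left corner at about (495,300). The smaller wedge (365,300) and larger one (362,393) are look-alikes. Next I'll measure the stirrer and wedge.

```bash
python3 - <<'E'
from h import *
D={n:np.load(n+"0.npz") for n in("scene","top")}
for n in D:
    im,d=D[n]["im"],D[n]["d"]; P=cloud(n,d); hsv=cv2.cvtColor(im,cv2.COLOR_RGB2HSV)
    m=cv2.inRange(hsv,(5,80,60),(22,255,255))
    cn,l,st,ce=cv2.connectedComponentsWithStats(m)
    for i in range(1,cn):
        if st[i,4]<150: continue
        q=P[l==i]; 
        if not(0.2<q[:,0].mean()<.8): continue
        c,sz,a=cv2.minAreaRect((q[:,:2]*1000).astype(np.float32))
        print(n,"orange",ce[i].round(),np.round(c),np.round(sz),round(a), "box",np.round(cv2.boxPoints((c,sz,a))).tolist())
        # plane fit
        A=np.c_[q[:,:2],np.ones(len(q))]; k=np.linalg.lstsq(A,q[:,2],rcond=None)[0]; print("   slope",k[:2].round(3),"zmean",q[:,2].mean().round(4))
    # stirrer case top: height 48..58mm
    sel=(d>0)&(abs(P[...,2]-.054)<.004)&(im.max(-1)<110)&(P[...,0]>.3)&(P[...,0]<.7)&(abs(P[...,1])<.35)
    cn,l,st,ce=cv2.connectedComponentsWithStats(sel.astype(np.uint8)); i=1+np.argmax(st[1:,4]); q=P[l==i]
    r=cv2.minAreaRect((q[:,:2]*1000).astype(np.float32)); print(n,"stirrer",np.round(r[0],1),np.round(r[1],1),round(r[2],2),np.round(cv2.boxPoints(r)).tolist(),q[:,2].mean())
    # low things near
    sel=(d>0)&(P[...,2]>.008)&(P[...,2]<.045)&(im.min(-1)>90)
E
```

```text
scene orange [246. 191.] [ 653. -132.] [ 52. 895.] 39 box [[354.0, 201.0], [912.0, -498.0], [953.0, -466.0], [394.0, 234.0]]
   slope [ 0.388 -0.459] zmean 0.0143
scene orange [305. 217.] [ 763. -137.] [ 60. 762.] 32 box [[535.0, 170.0], [940.0, -476.0], [991.0, -444.0], [586.0, 201.0]]
   slope [ 0.587 -0.667] zmean 0.0079
scene orange [284. 259.] [ 743. -211.] [ 84. 654.] 29 box [[547.0, 54.0], [867.0, -517.0], [940.0, -476.0], [620.0, 95.0]]
   slope [ 1.005 -0.506] zmean 0.0102
scene stirrer [ 636.1 -138.3] [168.7 163.2] 78.47 [[539.0, -205.0], [699.0, -237.0], [733.0, -72.0], [573.0, -39.0]] 0.053044379526843245
top orange [314. 202.] [496.  82.] [ 78. 260.] 69 box [[361.0, 92.0], [603.0, -2.0], [631.0, 71.0], [389.0, 165.0]]
   slope [-2.834  1.16 ] zmean 0.0134
top orange [260. 214.] [568. 171.] [61. 28.] 37 box [[535.0, 163.0], [552.0, 141.0], [601.0, 178.0], [584.0, 200.0]]
   slope [0.124 0.104] zmean 0.0056
top orange [259. 281.] [393. 157.] [ 96. 111.] 39 box [[321.0, 170.0], [390.0, 84.0], [465.0, 143.0], [396.0, 230.0]]
   slope [-0.454 -0.628] zmean 0.0137
top stirrer [ 634.4 -135.8] [168.7 164.2] 77.84 [[536.0, -201.0], [697.0, -236.0], [732.0, -71.0], [572.0, -36.0]] 0.053231919954367296
```

```bash
python3 - <<'E'
from h import *
for n in("scene","top"):
    D=np.load(n+"0.npz"); im,d=D["im"],D["d"]; P=cloud(n,d); hsv=cv2.cvtColor(im,cv2.COLOR_RGB2HSV)
    m=cv2.inRange(hsv,(5,80,60),(22,255,255)); cn,l,st,ce=cv2.connectedComponentsWithStats(m)
    c0={"scene":(284,259),"top":(314,202)}[n]; i=l[c0[1],c0[0]]
    q=P[(l==i)&(d>0)]; q=q[np.abs(q-np.median(q,0)).max(1)<.06]
    A=np.c_[q[:,:2],np.ones(len(q))]; k=np.linalg.lstsq(A,q[:,2],rcond=None)[0]
    r=cv2.minAreaRect((q[:,:2]*1000).astype(np.float32)); print(n,len(q),np.round(r[0],1),np.round(r[1],1),r[2],np.round(cv2.boxPoints(r)).tolist(),"slope",k.round(3))
    v,u=np.nonzero(l==i); b=cv2.boxPoints(cv2.minAreaRect(np.c_[u,v].astype(np.float32)))
    for p in b: print("  px",p.round(1),"z2",(ray(n,p,.002)*1000).round(1)[:2],"z15",(ray(n,p,.015)*1000).round(1)[:2])
    # spacer / table check
    hb=(d>0)&(P[...,2]>.008)&(P[...,2]<.06)&(P[...,0]>.4)&(P[...,0]<.75)&(P[...,1]>-.06)&(P[...,1]<.2)
    cn,l,st,ce=cv2.connectedComponentsWithStats(hb.astype(np.uint8))
    for j in range(1,cn):
        if st[j,4]>60: q=P[l==j]; r=cv2.minAreaRect((q[:,:2]*1000).astype(np.float32)); print("  obj",np.round(r[0]),np.round(r[1]),round(r[2]),"z",np.percentile(q[:,2],90).round(3))
E
```

```text
scene 713 [601.8  41.1] [80.2 40.7] 68.36322021484375 [[568.0, 11.0], [606.0, -4.0], [635.0, 71.0], [598.0, 86.0]] slope [ 0.011  0.158 -0.006]
  px [260.4 263. ] z2 [569.2  11.4] z15 [576.3   2.1]
  px [297.1 240.9] z2 [594.3 103. ] z15 [601.   91.9]
  px [306.9 257.2] z2 [634.5  76.5] z15 [640.4  65.9]
  px [270.2 279.3] z2 [608.3 -10.8] z15 [614.7 -19.7]
  obj [424. 155.] [52. 80.] 39 z 0.019
  obj [586. 181.] [22. 32.] 40 z 0.011
  obj [507.  70.] [26. 51.] 67 z 0.012
  obj [609.  58.] [43. 40.] 69 z 0.014
  obj [615. -51.] [18. 92.] 90 z 0.054
  obj [727.  30.] [41. 42.] 32 z 0.05
top 511 [599.4  41.5] [78.2 37.8] 68.75691223144531 [[568.0, 12.0], [603.0, -2.0], [631.0, 71.0], [596.0, 85.0]] slope [ 0.071  0.139 -0.041]
  px [295.9 203.2] z2 [596.6  85. ] z15 [593.6  85.3]
  px [301.9 188.3] z2 [633.5  70.9] z15 [630.   71.4]
  px [332.4 200.6] z2 [604.   -2.3] z15 [601.   -0.9]
  px [326.4 215.4] z2 [567.6  12.1] z15 [565.   13.4]
  obj [724.  35.] [41. 40.] 26 z 0.051
  obj [620. -49.] [ 22. 131.] 90 z 0.054
  obj [606.  57.] [48. 38.] 68 z 0.014
  obj [586. 182.] [29. 28.] 14 z 0.011
  obj [506.  72.] [25. 50.] 67 z 0.014
  obj [421. 159.] [53. 80.] 39 z 0.02
```

```bash
python3 -m jog '33 -20 0 0 8;33 -20 0 0 8;33 -20 0 0 8;33 -20 0 0 8;33 -20 0 0 8;33 -20 0 0 8;33 -20 0 0 8;33 -20 0 0 8' >/dev/null
python3 -m jog '33 -20 0 0 8;33 -20 0 0 8;33 -20 0 0 8;33 -20 0 0 8;33 -20 0 0 8;33 -20 0 0 8;33 -20 0 0 8;33 -20 0 0 8' >/dev/null
python3 -m jog '35 -20 0 0 8;35 -20 0 0 8;0 0 10 0 8'
python3 -m jog '0 0 10 -0.118 8;0 0 10 -0.118 8;0 0 10 -0.118 8;0 0 10 -0.118 8;0 0 10 -0.118 8;0 0 10 -0.118 8;0 0 10 -0.118 8;0 0 10 -0.116 8'
python3 -m jog '0 0 0 0 8;0 0 0 0 8'
```

```text
t: 1.68
position: [0.6141, 0.1087, 0.2356]
eef_rot: [[0.904, 0.427, 0.003], [0.427, -0.904, 0.001], [0.003, 0.0, -1.0]]
contact_force: [-0.1, -0.1, -0.7]
opening: 0.091
grasp_force: 0.0
t: 2.35
position: [0.6113, 0.1032, 0.1543]
eef_rot: [[0.185, 0.983, -0.001], [0.983, -0.185, -0.0], [-0.0, -0.001, -1.0]]
contact_force: [0.3, 0.7, -0.8]
opening: 0.092
grasp_force: 0.0
t: 2.52
position: [0.6113, 0.1033, 0.1549]
eef_rot: [[0.194, 0.981, -0.001], [0.981, -0.194, 0.0], [-0.0, -0.001, -1.0]]
contact_force: [0.2, 0.1, -0.5]
opening: 0.096
grasp_force: 0.0
```

```bash
python3 -m jog '8 2 30 0 8;0 0 30 0 8;0 0 30 0 8;0 0 25 0 8;0 0 10 0 8;0 0 8 0 8;0 0 0 0 8;0 0 0 0 8'
python3 - <<'E'
from h import *
im,d=viewer.get_image("scene"); cv2.imwrite("pics/s1.png",cv2.resize(im[150:350,180:400,::-1],(660,600),interpolation=cv2.INTER_CUBIC))
E
```

```text
t: 3.18
position: [0.6159, 0.1109, 0.0237]
eef_rot: [[0.192, 0.981, 0.002], [0.981, -0.192, -0.0], [0.0, 0.002, -1.0]]
contact_force: [0.6, 0.3, 1.0]
opening: 0.094
grasp_force: 0.0
```

View pics/s1.png

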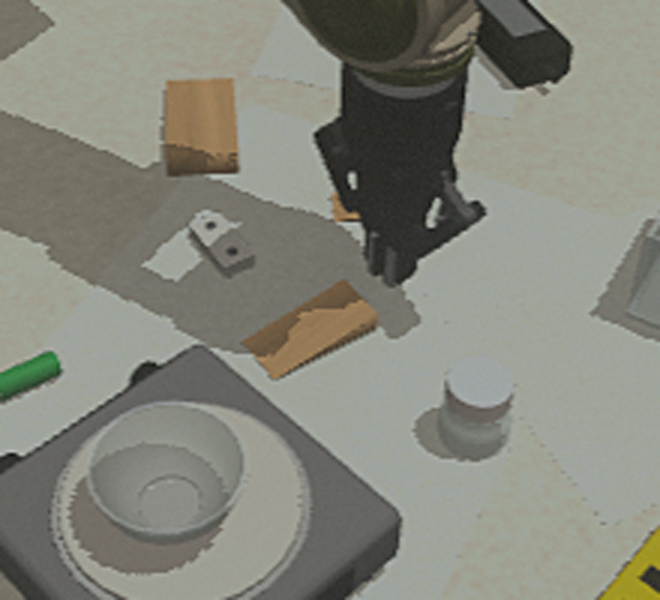

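The fingers (390,265 in the crop) stand behind the wedge's heel, clear of the jar and spacer. Lower them and push gently to line the wedge up.

```bash
python3 -m jog '0 0 6 0 8;-6 0 0 0 8;-6 0 0 0 8;-4 0 0 0 8;-4 0 0 0 8;-4 0 0 0 8;-4 0 0 0 8;-4 0 0 0 8'
python3 -m jog '-4 0 0 0 8;-4 0 0 0 8;-4 0 0 0 8;-4 0 0 0 8;0 0 0 0 8;0 0 0 0 8'
cat > look.py <<'E'
from h import *
import sys
F=np.array([582.6,-56.4]); 
s=robot.read_state(); print(s["t"],np.round(s["position"]*1000 if hasattr(s["position"],"shape") else np.array(s["position"])*1000,1),np.round(s["contact_force"],2))
for n in("scene","top"):
    im,d=viewer.get_image(n); P=cloud(n,d); hsv=cv2.cvtColor(im,cv2.COLOR_RGB2HSV)
    m=cv2.inRange(hsv,(5,80,40),(22,255,255))
    m&=((d>0)&(abs(P[...,0]-.595)<.06)&(P[...,1]<.1)&(P[...,1]>-.06)&(P[...,2]<.03)).astype(np.uint8)*255
    cn,l,st,ce=cv2.connectedComponentsWithStats(m); q=P[l==1+np.argmax(st[1:,4])]
    r=cv2.minAreaRect((q[:,:2]*1000).astype(np.float32)); print(n,"wedge",np.round(r[0],1),np.round(r[1],1),round(r[2],1),np.round(cv2.boxPoints(r)).tolist())
    sel=(d>0)&(abs(P[...,2]-.054)<.004)&(im.max(-1)<110)&(P[...,0]>.5)&(P[...,0]<.8)&(P[...,1]<-.0)&(P[...,1]>-.28)
    cn,l,st,ce=cv2.connectedComponentsWithStats(sel.astype(np.uint8)); q=P[l==1+np.argmax(st[1:,4])]
    r=cv2.minAreaRect((q[:,:2]*1000).astype(np.float32)); A=np.c_[q[:,:2],np.ones(len(q))]; k=np.linalg.lstsq(A,q[:,2],rcond=None)[0]
    print(n,"stirrer",np.round(r[0],1),np.round(r[1],1),round(r[2],2),"tilt",k[:2].round(4))
    if len(sys.argv)>1 and n=="scene": cv2.imwrite(f"pics/{sys.argv[1]}.png",cv2.resize(im[200:400,140:360,::-1],(660,600),interpolation=cv2.INTER_CUBIC))
E
python3 look.py s2
```

```text
t: 3.9
position: [0.609, 0.0791, 0.0164]
eef_rot: [[0.191, 0.982, 0.0], [0.982, -0.191, 0.0], [0.0, 0.0, -1.0]]
contact_force: [-0.7, 0.2, 0.9]
opening: 0.092
grasp_force: 0.3
t: 4.4
position: [0.606, 0.0636, 0.0163]
eef_rot: [[0.191, 0.982, -0.0], [0.982, -0.191, -0.0], [-0.0, -0.0, -1.0]]
contact_force: [0.2, 0.0, -0.7]
opening: 0.094
grasp_force: 0.0
4.4 [606.   63.6  16.3] [ 0.19  0.02 -0.74]
scene wedge [605.   20.7] [75.1 39.9] 78.4 [[578.0, -12.0], [617.0, -20.0], [632.0, 53.0], [593.0, 61.0]]
scene stirrer [ 640.2 -139.5] [168.8 170.5] 77.91 tilt [-0.0005  0.001 ]Traceback (most recent call last):
  File "look.py", line 9, in <module>
    cn,l,st,ce=cv2.connectedComponentsWithStats(m); q=P[l==1+np.argmax(st[1:,4])]
                                                             ~~~~~~~~~^^^^^^^^^^
    return _wrapfunc(a, 'argmax', axis=axis, out=out, **kwds)
    return bound(*args, **kwds)
ValueError: attempt to get argmax of an empty sequence
```

View pics/s2.png

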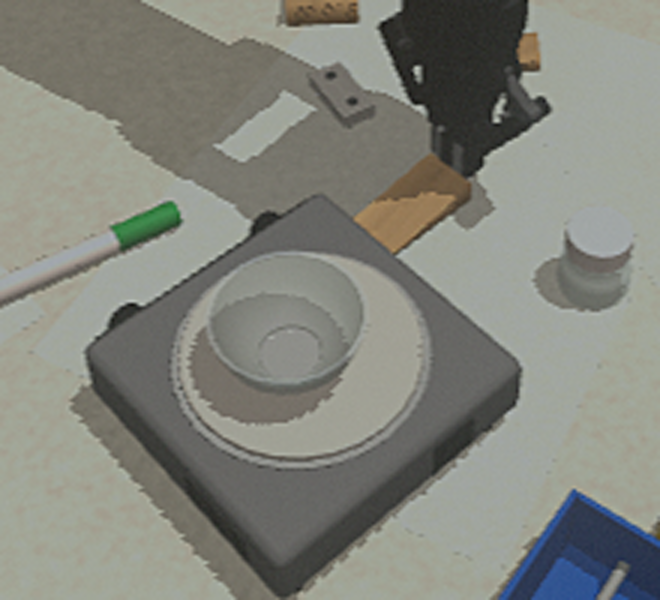

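The wedge is now in line (78.4°) and about 1 mm off the foot's axis, with its toe at the case's left side (375,235 in the crop). Roughly 47 mm remain. I'll push 32 mm, then creep.

```bash
python3 -m jog '-5 0 0 0 8;-5 0 0 0 8;-5 0 0 0 8;-5 0 0 0 8;-4 0 0 0 8;-4 0 0 0 8;-4 0 0 0 8;0 0 0 0 8'
for i in 1; do python3 -m jog '-2 0 0 0 8;-2 0 0 0 8;0 0 0 0 8' | egrep 'posi|contact'; done
python3 look.py s3 2>/dev/null
```

```text
t: 5.17
position: [0.5998, 0.0316, 0.0163]
eef_rot: [[0.191, 0.981, -0.0], [0.981, -0.191, -0.0], [-0.0, -0.0, -1.0]]
contact_force: [-0.1, -1.3, -0.4]
opening: 0.09
grasp_force: 0.0
position: [0.5991, 0.0282, 0.0163]
contact_force: [0.2, 0.1, 0.2]
5.4167 [599.1  28.2  16.3] [0.21 0.13 0.23]
scene wedge [601.4   2.8] [45.6 39.9] 81.9 [[578.0, -17.0], [618.0, -23.0], [624.0, 23.0], [585.0, 28.0]]
scene stirrer [ 640.6 -139.1] [168.4 170.1] 78.14 tilt [0.0004 0.0007]
```

View pics/s3.png

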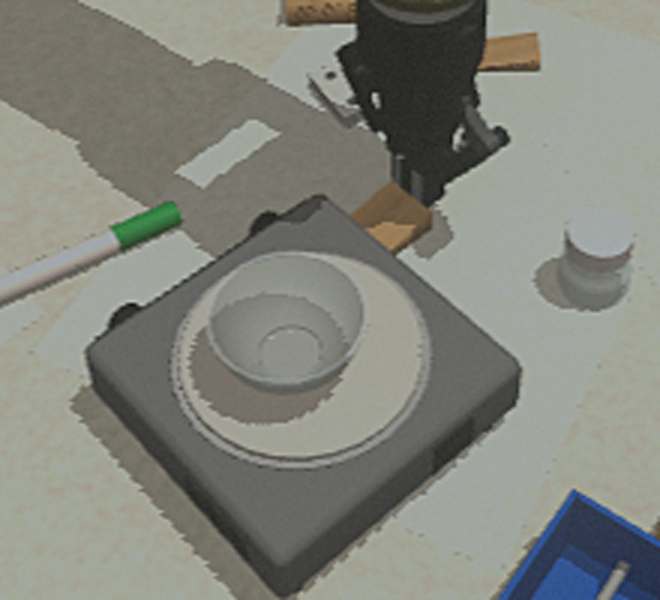

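The wedge is entering under the case at the left of the front corner (360,225 in the crop), still central. I'll creep while watching the force.

```bash
g(){ egrep 'posi|contact'; }
python3 -m jog '-1.5 0 0 0 8;-1.5 0 0 0 8;-1.5 0 0 0 8;-1.5 0 0 0 8;0 0 0 0 8;0 0 0 0 8'|g
python3 -m jog '-1 0 0 0 8;0 0 0 0 8'|g
python3 -m jog '-1 0 0 0 8;0 0 0 0 8'|g
```

```text
position: [0.598, 0.0224, 0.0163]
contact_force: [-0.5, -0.4, -0.8]
position: [0.5978, 0.0215, 0.0163]
contact_force: [-0.5, 0.1, 0.1]
position: [0.5976, 0.0205, 0.0163]
contact_force: [-0.1, -0.1, 0.1]
```

```bash
g(){ egrep 'posi|contact'; }
python3 -m jog '-1 0 0 0 8;0 0 0 0 8;0 0 0 0 8'|g
python3 -m jog '-1 0 0 0 8;0 0 0 0 8;0 0 0 0 8'|g
```

```text
position: [0.5974, 0.0196, 0.0163]
contact_force: [0.7, 0.8, 0.4]
position: [0.5972, 0.0186, 0.0163]
contact_force: [-0.5, 0.8, -0.8]
```

```bash
g(){ egrep 'posi|contact'; }
python3 -m jog '-0.5 0 0 0 8;0 0 0 0 8;0 0 0 0 8'|g
python3 -m jog '-0.5 0 0 0 8;0 0 0 0 8;0 0 0 0 8'|g
```

```text
position: [0.5971, 0.0181, 0.0163]
contact_force: [0.2, -0.3, 0.1]
position: [0.597, 0.0176, 0.0163]
contact_force: [0.2, 0.1, -0.4]
```

```bash
g(){ egrep 'posi|contact'; }
python3 -m jog '-0.7 0 0 0 8;0 0 0 0 8;0 0 0 0 8'|g
python3 -m jog '-0.7 0 0 0 8;0 0 0 0 8;0 0 0 0 8'|g
```

```text
position: [0.5969, 0.017, 0.0163]
contact_force: [0.6, 0.9, -0.4]
position: [0.5968, 0.0164, 0.0163]
contact_force: [0.4, 2.7, -0.4]
```

```bash
g(){ egrep 'posi|contact'; }
python3 -m jog '-0.7 0 0 0 8;0 0 0 0 8;0 0 0 0 8'|g
python3 look.py 2>/dev/null
```

```text
position: [0.5966, 0.0159, 0.0163]
contact_force: [0.4, 4.0, -0.1]
8.1 [596.6  15.9  16.3] [ 0.45  4.02 -0.1 ]
scene wedge [599.7  -5. ] [31.3 39.5] 79.3 [[577.0, -17.0], [616.0, -24.0], [622.0, 7.0], [583.0, 14.0]]
scene stirrer [ 640.  -139.3] [169. 171.] 77.65 tilt [-0.0006  0.0002]
```

```bash
g(){ egrep 'posi|contact'; }
python3 -m jog '-0.4 0 0 0 8;0 0 0 0 8;0 0 0 0 8'|g; python3 -m jog '0 0 0 0 8;0 0 0 0 8'|g
```

```text
position: [0.5966, 0.0155, 0.0163]
contact_force: [1.0, 6.1, -0.8]
position: [0.5965, 0.0156, 0.0163]
contact_force: [0.6, 6.1, 0.6]
```

Snug at about 6 N, with the stirrer not moved. I'll back off, lift, and go over the corner with the fingers shut.

```bash
python3 -m jog '3 0 0 0 8;6 0 0 0 8;11 0 0 0 8;0 0 -35 0 8;0 0 -35 0 0;0 0 -30 0 0;-32 1 0 0 0;-32 0 0 0 0'
python3 -m jog '-30 0 0 0 0;0 0 0 0 0;0 0 0 0 0'
python3 look.py s4 2>/dev/null
```

```text
t: 9.28
position: [0.5901, -0.0274, 0.1184]
eef_rot: [[0.187, 0.982, 0.004], [0.982, -0.187, -0.001], [-0.001, 0.004, -1.0]]
contact_force: [-0.7, -0.2, -1.4]
opening: -0.003
grasp_force: 0.0
t: 9.53
position: [0.5834, -0.0582, 0.1164]
eef_rot: [[0.193, 0.981, -0.0], [0.981, -0.193, -0.0], [-0.0, 0.0, -1.0]]
contact_force: [0.0, 0.6, -0.5]
opening: -0.002
grasp_force: 0.0
9.5333 [583.4 -58.2 116.4] [ 0.03  0.55 -0.52]
scene wedge [594.5  -5.6] [30.9 53.2] 65.5 [[564.0, -9.0], [612.0, -31.0], [625.0, -3.0], [577.0, 19.0]]
scene stirrer [ 640.4 -139.3] [168.6 169.6] 77.84 tilt [-0.0001  0.0007]
top wedge [596.9  -7.6] [23.3 37.6] 78.8 [[576.0, -15.0], [613.0, -23.0], [618.0, 0.0], [581.0, 7.0]]
top stirrer [ 796.4 -169.2] [4.2 0. ] 137.65 tilt [-0.1553  0.2636]
```

View pics/s4.png

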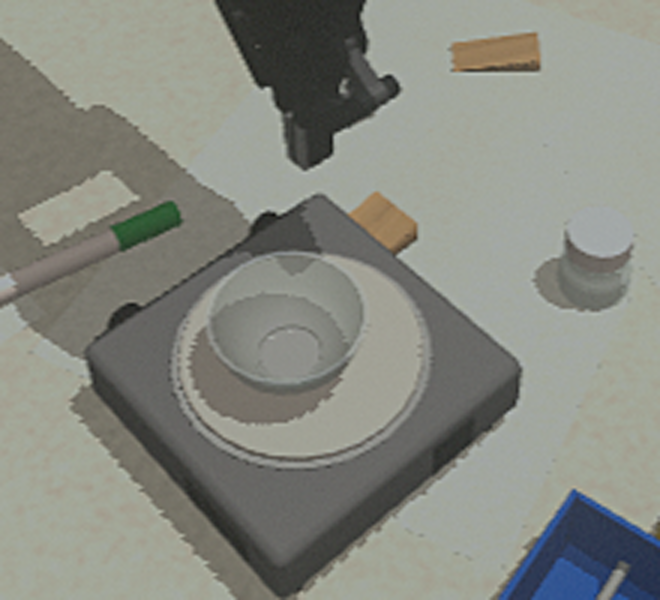

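The wedge sits snug under the corner with its heel outside (385,225 in the crop), and the fingers are straight above the corner. Now I'll press.

```bash
g(){ egrep 'posi|contact'; }
python3 -m jog '0 0 20 0 0;0 0 14 0 0;0 0 7 0 0;0 0 3 0 0;0 0 1 0 0;0 0 0 0 0;0 0 0 0 0'|g
python3 -m jog '0 0 1 0 0;0 0 1 0 0;0 0 0 0 0;0 0 0 0 0'|g
python3 -m jog '0 0 0.7 0 0;0 0 0 0 0;0 0 0 0 0'|g
```

```text
position: [0.5838, -0.0575, 0.072]
contact_force: [-0.1, -1.4, 0.4]
position: [0.5834, -0.0577, 0.0694]
contact_force: [0.2, -0.0, -0.6]
position: [0.5834, -0.0576, 0.0686]
contact_force: [-0.5, -0.1, 0.6]
```

```bash
g(){ egrep 'posi|contact'; }
python3 -m jog '0 0 0.7 0 0;0 0 0 0 0;0 0 0 0 0'|g
python3 -m jog '0 0 0.7 0 0;0 0 0 0 0;0 0 0 0 0'|g
```

```text
position: [0.5835, -0.0577, 0.0681]
contact_force: [0.4, 0.3, 2.7]
position: [0.5835, -0.0576, 0.068]
contact_force: [-3.3, -0.1, 8.3]
```

```bash
g(){ egrep 'posi|contact'; }
python3 -m jog '0 0 0.7 0 0;0 0 0 0 0;0 0 0 0 0'|g
python3 -m jog '0 0 0.3 0 0;0 0 0 0 0;0 0 0 0 0;0 0 0 0 0;0 0 0 0 0;0 0 0 0 0'|g
```

```text
position: [0.5835, -0.0576, 0.0679]
contact_force: [-4.7, 2.3, 14.0]
position: [0.5835, -0.0576, 0.0678]
contact_force: [-5.9, 1.8, 16.3]
```

The corner held 16 N with 0.3 mm of give, so it doesn't rock. Lift off and look.

```bash
python3 -m jog '0 0 -1 0 0;0 0 -1.5 0 0;0 0 -3 0 0;0 0 -10 0 0;0 0 -30 0 0;0 0 -40 0 0;35 0 -20 0 0;35 0 0 0 0' | egrep 'posi|contact'
python3 -m jog '35 0 0 0 0;35 0 0 0 0;35 0 0 0 0;0 0 0 0 0;0 0 0 0 0' | egrep 'posi|contact'
python3 look.py s5
```

```text
position: [0.5988, 0.0105, 0.1778]
contact_force: [1.4, 0.3, 0.6]
position: [0.6167, 0.1157, 0.172]
contact_force: [-0.7, -0.4, 0.2]
13.1333 [616.7 115.7 172. ] [-0.73 -0.42  0.2 ]
scene wedge [596.8  -3.6] [33.3 47.9] 76.0 [[570.0, -14.0], [616.0, -26.0], [624.0, 7.0], [578.0, 18.0]]
scene stirrer [ 640.3 -139.1] [168.6 169.9] 78.25 tilt [-0.0005  0.0003]
top wedge [592.4 -29.7] [68.9 37.8] 77.4 [[566.0, -59.0], [603.0, -67.0], [618.0, -0.0], [581.0, 8.0]]
top stirrer [ 637.6 -136.5] [168.9 170.6] 77.89 tilt [0.0001 0.0001]
```

View pics/s5.png

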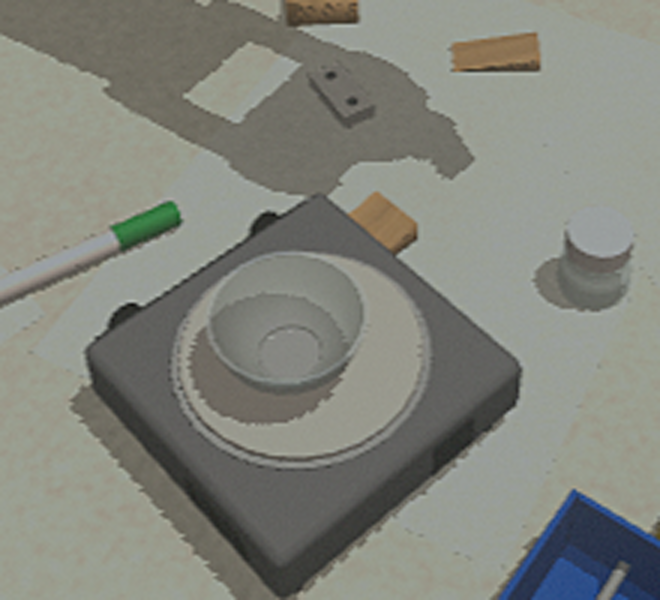

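Stirrer level and in place, wedge unmoved at (385,225 in the crop), bystanders untouched. I'll hand in now.

```bash
python3 -c "
from bench import robot; print(robot.hand_in())"
```

```text
the job is handed in; nothing more can be done
None
```

The wedge is snug under the short foot (final push about 6 N), the corner took a 16 N press with about 0.3 mm of give, the stirrer stayed level and in place, and the job is handed in at about 13 s.

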